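Refit the monitor and set the brake of a table-top arm trainer

TASK

Make the arm trainer ready for its next patient: first press the loose black monitor down into the recess in the trainer's white cover until it is flush all round. Then take the brake hand wheel by its red revolving handle, turn it clockwise (seen from above) until it stops, back it off exactly two full turns, and finish while still gripping the handle there, keeping the wheel still so that the lock ring can be tightened. Leave the other things on the table where they are.

Things in the scene. Friction and masses are not known exactly. Their poses are not given: they have to be found in the camera images.
- monitor_mid (a point): Centre of the loose monitor: a black block 62 x 44 x 26 mm (x, y, z) with a pale green screen and three small buttons on top, about 110 g, lying flat on the table, screen up. The point is half-way up (13 mm). Site axes: x along the 62 mm side, y along the 44 mm side, z out of the screen.
- recess (a point): Centre of the recess's mouth, level with the cover's flat top, 170 mm up. Recess 65 (x) x 47 (y) x 26 mm deep: the seated monitor's top is level with the cover, its centre 13 mm below this point. A spring clip in each short wall juts in 3 mm, most at 11 mm down, and holds the monitor by friction: it will not drop home, push it from above (2 to 5 N). x along the long side, z up.
- wheel_axis (a point): Point on the vertical axis of the brake hand wheel, at half the height of its handle (278 mm above the table). It lies 175 mm along the trainer's +y axis from the recess centre. The black wheel has a rim of 133 mm outer diameter, top of the rim at 247 mm above the table.
- handle: The wheel's red revolving handle: an upright cylinder 22 mm in diameter, 56 mm tall, standing on the rim 55 mm from the wheel's axis and going round with the wheel. Origin at its centre, 278 mm above the table. It revolves freely on its own spindle, so a gripper need not turn with the wheel. Moving it round takes about 4 N.
- wheel (a joint): Angle of the brake hand wheel in rad, counted over whole turns: 0 at the stop (brake shoe hard on the flywheel), growing as it is opened, counter-clockwise seen from above; 6.283 a turn. It begins 0.35 to 1 turn open, stays where it is left and can open 4.5 turns.
- trainer: Arm trainer, fixed: flat-topped white cover (150 x 172 mm, 170 mm high, recess in its middle) at its -y end, fork with flywheel and hand wheel at its +y end; 400 mm long (y). Feet reach 170 mm and hand cranks 200 mm either side (x), cranks up to 200 mm high. Origin on the table under its middle; recess centre at y = -100 mm, wheel axis at y = +75 mm.
- tablet: Bystander: black rugged tablet, 185 x 255 x 18 mm, lying flat.
- dumbbell: Bystander: small blue dumbbell, 166 mm long, 53 mm thick.
- bottle: Bystander: drinking bottle, 64 mm in diameter, 190 mm tall.
- screwdriver: Bystander: screwdriver lying on the table, 170 mm long.
- timer: Bystander: round white and orange timer, 60 mm in diameter, 38 mm tall.
- parts_tray: Bystander: grey tray with battery cells, 100 x 130 x 22 mm.

How it is judged:
By the outcome, as a careful person would: the job done as asked, in the order asked, and still so for the second after the job is handed in, while the arm keeps its last pose, push and grip.
It also fails if it takes over 72 s, if anything falls off the work surface, if the arm or the gripper's body presses on something with over 40 N, if the wrist force passes 120 N, or if a joint passes its speed limit or range.

ROBOT

A 6-joint arm with a two-finger parallel gripper is mounted at the origin on the work surface. World frame = base frame: x ahead of the robot, y to its left, z up, the work surface at z = 0. Lengths are in m, angles in rad, forces in N, time in s.
With the tool pointing down it reaches from about 0.35 to 0.775 m from the base axis. Payload 5.5 kg.
Tool frame: the origin (TCP) lies on the mounting face of the last link; the fingertips stand 173 mm ahead of it and the grasp point (between the pads) lies 155 mm ahead of it; z points along the fingers, y is the direction in which the jaws open and shut (so a half turn about z gives the same grasp; the last joint's range is limited). The gripper opens to 85 mm and grips with 20 to 120 N. Pads are 22 mm wide; open, the fingers measure 114 mm over their backs; the gripper's body (76 mm by 85 mm) begins 54 mm behind the grasp point. The pads swing forward as they close: fully open they stand 13 mm farther back than shut.
Start: joints at [-1.322, 0.313, 0.046, 1.304, 0, 1.431], TCP at [0.218, -0.532, 0.405] pointing down, gripper open.
Joint ranges: [-2.76, 2.76], [-0.86, 1.69], [-1.03, 1.26], [-2.2, 2.34], [-1.47, 1.5], [-3.14, 3.14]. Speed limits (rad/s): [2.57, 2.57, 3.14, 3.14, 3.14, 3.14].

INTERFACE

Orientations are given as [roll, pitch, yaw] about the fixed x, y, z axes, in that order (R = Rz(yaw) Ry(pitch) Rx(roll)).
In Python, from workcell import manip gives the robot as it stands.
- The arm moves only by the tool carry_out, never from a script. Its argument "series" is one flat list of numbers, 7 for each row, row after row: the shift along the tool's x, y, z in mm, then the turn, a rotation vector about the tool's x, y, z in degrees, then the closure in counts, from 0 (fully open) to 255 (shut). A call has 1 to 20 rows; each row shifts and turns the pose as measured when the row begins, along the tool's axes as they then stand; what a row does not reach is not made up. A row lasts 1/8 s, in which the tool goes at most 62.5 mm and 10.7 degrees, less where a joint would pass 70% of its speed; a pose out of reach is approached as far as the arm can. A call with a gripper value outside its range is refused whole. The fingers move at their own pace and stop on an object; "newtons" is the grip in N (left out, the last holds). Time passes only in rows, so rows that do not move let the fingers close. It gives the time, the measured TCP pose, the force and the opening at its end, in the units of the state.
- manip.state(): the state, without advancing time (a new reading comes with each control period).
- manip.snapshot(name): name is "side" or "top"; returns a dict with "frame" (384x512x3 uint8, blue, green, red), "range_z" (384x512 float32, m along the optical axis (not along the pixel's ray), 0 where there is no reading), "camera_matrix" (3x3 intrinsics, pixels), "dist" ([k1, k2, p1, p2, k3] as OpenCV has them; the pictures are not rectified), "origin" and "attitude" of the camera in the world. Camera axes: x right, y up, looking along -z (the intrinsics and any distortion apply to the point x, -y, -z); pixel columns grow to the right and rows downward; lengths in m; the calibration is good to about 2 mm. A picture is of the moment at which its call begins.
- manip.finish_job(): hands the job in, once; it reports no verdict.
The state is a dict: "time": time; "qpos": joint angles; "qvel": joint speeds; "tau": joint torques, N m; "tool_pos": TCP position; "tool_rot": TCP orientation; "ft_force": force on the tool from outside, world axes, zero at the start; "wrist_torque": the same for the moment, N m; "grip_width": finger opening in m.
Only numpy, scipy, OpenCV 4.12 (cv2) and the standard library are available. Lean on these libraries where they do the work, as an engineer would, in place of code of your own. Each camera call takes 0.05 s, during which the arm holds its last target. There are 200 camera calls.

## Working session

There is one attempt and no reset: what is moved stays moved. The work goes in short steps, Python scripts to look and compute and a tool call to move; the robot and the scene stay as the last step left them, time stands still between calls to the robot, and variables do not carry over. Pictures are saved under pics/ and viewed, about 8 in all and at most 12, crops included, and the job is handed in when it is done.

Besides the shell and the picture viewer there is one more tool, called after "Request:" as name(argument=value, ...) on one line, values as JSON. carry_out: Moves the arm, as the interface text tells. Its arguments: {"type":"object","properties":{"series":{"type":"array"},"newtons":{"type":"number"}},"required":["series"]}

```bash
mkdir -p pics; ls
python3 - <<'E'
from workcell import manip
import cv2,numpy as np
print(manip.state())
for n in("top","side"):
    s=manip.snapshot(n); cv2.imwrite(f"pics/{n}0.png",s["frame"]); np.savez(f"{n}0.npz",**s)
    for k in("camera_matrix","dist","origin","attitude"):print(k,s[k])
E
```

```text
pics
{'time': 0.0, 'qpos': array([-1.32159901e+00,  3.13992411e-01,  4.49466758e-02,  1.30358329e+00,
       -1.36950644e-05,  1.43119601e+00]), 'qvel': array([-0.00117367,  0.00136374,  0.00120724, -0.00104041,  0.00083979,
       -0.00100074]), 'tau': array([ 6.70564968e-04, -4.80630398e+01,  2.98531759e+01,  1.93870609e-02,
        1.28771626e-04,  3.35917875e-06]), 'tool_pos': array([ 0.21790695, -0.53188881,  0.40379991]), 'tool_rot': array([-3.13977588e+00, -2.41453543e-04,  3.88797430e-01]), 'ft_force': array([ 0.44511048, -0.59434075, -0.00293914]), 'wrist_torque': array([-0.05855627, -0.01918172, -0.0120593 ]), 'grip_width': 0.08576963544783509}
camera_matrix [[489.75396064   0.         257.22946198]
 [  0.         489.75396064 186.56032254]
 [  0.           0.           1.        ]]
dist [0.01458396 0.         0.         0.         0.        ]
origin [ 0.1708397  -0.03536916  1.93737533]
attitude [ 0.16241036  0.01040767 -1.55293684]
camera_matrix [[461.05364058   0.         259.79001542]
 [  0.         461.05364058 196.47127435]
 [  0.           0.           1.        ]]
dist [-0.13661247  0.          0.          0.          0.        ]
origin [-0.39873627  0.98795254  1.02917702]
attitude [ 1.00857969 -0.01278138 -2.4277672 ]
```

View pics/top0.png

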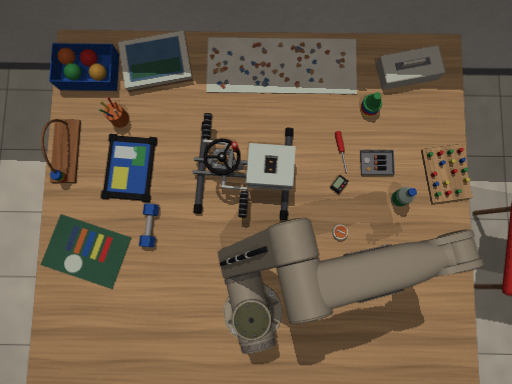

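View pics/side0.png

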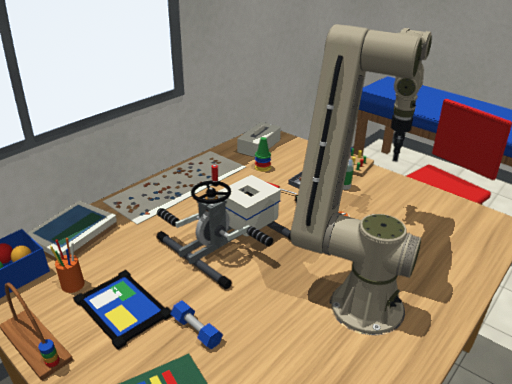

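```bash
cat > h.py <<'E'
import numpy as np,cv2
from scipy.spatial.transform import Rotation as Ro
from workcell import manip
def load(n): return dict(np.load(n))
def ray(s,px):
    px=np.atleast_2d(np.float64(px))
    u=cv2.undistortPoints(px[:,None],s["camera_matrix"],s["dist"])[:,0]
    return np.c_[u[:,0],-u[:,1],-np.ones(len(u))]@Ro.from_euler('xyz',s["attitude"]).as_matrix().T
def atz(s,px,z):
    d=ray(s,px); o=s["origin"]; return o+d*((z-o[2])/d[:,2])[:,None]
def depthpts(s):
    v,u=np.mgrid[:384,:512]; return (s["origin"]+ray(s,np.c_[u.ravel(),v.ravel()])*s["range_z"].reshape(-1,1)).reshape(384,512,3)
def proj(s,P):
    q=(np.atleast_2d(P)-s["origin"])@Ro.from_euler('xyz',s["attitude"]).as_matrix()*[1,-1,-1]
    return cv2.projectPoints(q,np.zeros(3),np.zeros(3),s["camera_matrix"],s["dist"])[0][:,0]
def crop(s,u0,v0,w,h,k,f): cv2.imwrite(f,cv2.resize(s["frame"][v0:v0+h,u0:u0+w],None,fx=k,fy=k,interpolation=cv2.INTER_CUBIC))
E
python3 - <<'E'
from h import *
t=load("top0.npz");s=load("side0.npz")
a=cv2.resize(t["frame"][120:225,190:360],None,fx=4.6,fy=4.6,interpolation=cv2.INTER_CUBIC)
cv2.imwrite("pics/c1.png",a)
crop(s,150,155,180,135,4.4,"pics/c2.png")
P=depthpts(t)
for n,p in dict(mon=(340,184),rec=(271,164),wheel=(222,157),handle=(235,146),cov=(285,180)).items(): print(n,P[p[1],p[0]],atz(t,p,.17))
# cover top plane: depth
m=(abs(P[...,2]-.17)<.006)&(P[...,0]>.3); n,l,st,c=cv2.connectedComponentsWithStats(m.astype(np.uint8))
i=1+st[1:,4].argmax(); q=P[l==i]; print(st[i],c[i],q[:,2].mean(),cv2.minAreaRect(np.float32(q[:,:2]*1000)))
E
```

```text
mon [ 0.49750218 -0.33507043  0.03567404] [[ 0.4744285  -0.31390114  0.17      ]]
rec [ 0.55047696 -0.06139172  0.14455211] [[ 0.54508827 -0.06102235  0.17      ]]
wheel [0.55179871 0.11376626 0.24490594] [[0.56865933 0.12036675 0.17      ]]
handle [0.57732217 0.06500028 0.30576371] [[0.6111449  0.07335185 0.17      ]]
cov [ 0.4857572  -0.11300306  0.17169512] [[ 0.48605954 -0.11307759  0.17      ]]
[ 246  143   50   44 1374] [270.66885007 163.90611354] 0.17009270056652437 ((545.3087768554688, -60.08966827392578), (171.89871215820312, 151.97499084472656), 86.74697875976562)
```

View pics/c1.png

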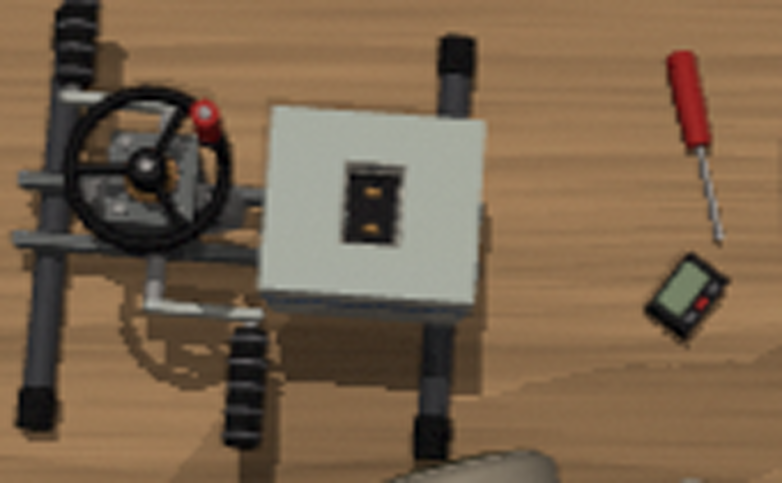

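Run:
```python
from h import *
t=load("top0.npz");s=load("side0.npz")
def up(f,k=6): return cv2.resize(f,None,fx=k,fy=k,interpolation=cv2.INTER_CUBIC)
def rect(im,thr,z,off,s,k,lo,hi,name):
    n,l,st,c=cv2.connectedComponentsWithStats(thr.astype(np.uint8))
    for i in range(1,n):
        if lo<st[i,4]/k/k<hi:
            v,u=np.nonzero(l==i); W=atz(s,np.c_[(u+.5)/k-.5+off[0],(v+.5)/k-.5+off[1]],z)[:,:2]*1000
            h=cv2.convexHull(np.float32(W)); print(name,np.round(cv2.minAreaRect(h),1) if 0 else cv2.minAreaRect(h),"mean",W.mean(0).round(1),cv2.contourArea(h))
k=6
# cover
o=(240,135);f=up(t["frame"][135:200,240:305]).astype(int);g=f.min(2)
rect(f,g>135,.17,o,t,k,800,5000,"cover")
rect(f,(g<100),.17,o,t,k,80,400,"recess")
# monitor in top
o=(322,165);f=up(t["frame"][165:203,322:358]).astype(int); r=f[...,2]; b=f[...,0]
m=(r-b<18)|(f.max(2)<60)|((f[...,2]>120)&(f[...,1]<60)); m=cv2.morphologyEx(m.astype(np.uint8),cv2.MORPH_CLOSE,np.ones((9,9)))
rect(f,m,.026,o,t,k,100,400,"mon z26"); rect(f,m,.013,o,t,k,100,400,"mon z13")
# handle
C=[]
for s_,n in((t,"t"),(s,"s")):
    f=s_["frame"].astype(int); m=(f[...,2]>110)&(f[...,1]<70)&(f[...,0]<70)
    n_,l,st,c=cv2.connectedComponentsWithStats(m.astype(np.uint8))
    pr=proj(s_,[.577,.065,.278])[0]; i=1+np.linalg.norm(c[1:]-pr,axis=1).argmin(); print("handle",n,c[i],st[i],pr)
    v,u=np.nonzero(l==i)
    C.append(c[i]); print(" hull world z.278",atz(s_,c[i],.278)); 
print(proj(s,[[.5453,-.0601,.17],[.49,-.33,.026]]))
```

```text
cover ((545.7996826171875, -59.42430114746094), (170.98036193847656, 148.73556518554688), 86.75579071044922) mean [545.4 -59.4] 25315.548910393816
recess ((545.3587036132812, -59.019386291503906), (46.06409454345703, 66.65412902832031), 86.69197082519531) mean [545.4 -58.6] 2977.5000095018186
mon z26 ((498.9613342285156, -331.93035888671875), (44.41719436645508, 67.08696746826172), 52.687255859375) mean [ 498.9 -331.8] 2916.7993130139075
mon z13 ((501.1930236816406, -333.9474182128906), (44.71927261352539, 67.54325866699219), 52.687255859375) mean [ 501.2 -333.8] 2956.6104509076104
handle t [234.    144.375] [231 142   7   5  16] [235.43835651 148.03265088]
 hull world z.278 [[0.58999845 0.07033931 0.278     ]]
handle s [214.6 166.8] [212 166   6   3  10] [216.82327454 172.89758792]
 hull world z.278 [[0.61287899 0.04028597 0.278     ]]
[[249.08162656 189.43715883]
 [303.66868527 198.82109478]]
```

Run:
```python
from h import *
t=load("top0.npz");P=depthpts(t)
a=P[125:190,196:250]; m=(abs(a[...,2]-.24)<.02)
q=a[m]; print(len(q),q.mean(0),cv2.minEnclosingCircle(np.float32(q[:,:2]*1000)),cv2.minAreaRect(np.float32(q[:,:2]*1000)))
```

```text
539 [0.55160682 0.11609214 0.24475597] ((554.64013671875, 114.98457336425781), 67.44841766357422) ((554.5616455078125, 116.39481353759766), (132.1162109375, 127.25196838378906), 40.31393051147461)
```

Request:
carry_out(series=[0,0,0,0,0,-10,0,0,0,0,0,0,-10,0,0,0,0,0,0,-10,0,0,0,0,0,0,-10,0,0,0,0,0,0,-10,0,0,0,0,0,0,-10,0,0,0,0,0,0,-10,0,0,0,0,0,0,-10,0,0,0,0,0,0,-10,0,0,0,0,0,0,-10,0,0,0,0,0,0,-10,0,0,0,0,0,0,-10,0,0,0,0,0,0,0,0], newtons=40)

```text
time: 1.72
tool_pos: [0.2175, -0.5302, 0.3965]
tool_rot: [3.13, -0.013, 2.551]
ft_force: [0.1, 0.0, -0.8]
grip_width: 0.0856
```

```bash
cat >> h.py <<'E'
def to(p,yaw=None,rpy=None):
    """total shift (mm, current tool axes) and turn (deg rotvec) to reach tool-down pose at p (mm), yaw deg"""
    s=manip.state(); R=Ro.from_euler('xyz',s["tool_rot"])
    T=Ro.from_euler('xyz',[np.pi,0,np.radians(yaw)])
    print("t",round(float(s["time"]),2),"pos",(s["tool_pos"]*1000).round(1),"rpy",np.degrees(s["tool_rot"]).round(2),"F",s["ft_force"].round(1),"w",round(s["grip_width"]*1000,1),"q",s["qpos"].round(2))
    print(" shift",R.inv().apply(np.array(p)-s["tool_pos"]*1000).round(1),"turn",np.degrees((R.inv()*T).as_rotvec()).round(2))
E
python3 -c "
from h import *
to([499,-332,400],142.7)"
```

```text
t 1.73 pos [ 217.5 -530.2  396.5] rpy [179.35  -0.73 146.18] F [ 0.1  0.  -0.8] w 85.6 q [-1.32  0.32  0.04  1.3   0.   -0.73]
 shift [-123.6  321.4   -1.4] turn [ 0.63 -0.75  3.48]
```

Request:
carry_out(series=[-17.7,45.9,0,0,0,0,0,-17.7,45.9,0,0,0,0,0,-17.7,45.9,0,0,0,0,0,-17.7,45.9,0,0,0,0,0,-17.7,45.9,0,0,0,0,0,-17.7,45.9,0,0,0,0,0,-17.7,45.9,0,0.6,-0.7,3.5,0,0,0,0,0,0,0,0])

```text
time: 2.72
tool_pos: [0.5096, -0.331, 0.3958]
tool_rot: [3.141, -0.003, 2.454]
ft_force: [-1.2, -1.3, 0.3]
grip_width: 0.0852
```

```bash
python3 -c "
from h import *
to([499,-332,230],142.7)
t=manip.snapshot('top');np.savez('t1.npz',**t);s=manip.snapshot('side');np.savez('s1.npz',**s)
crop(s,250,120,150,110,5,'pics/s1.png')"
```

```text
t 2.73 pos [ 509.6 -331.   395.8] rpy [179.97  -0.19 140.63] F [-1.2 -1.3  0.3] w 85.2 q [-0.71  0.38  0.12  1.31  0.   -0.02]
 shift [  7.   -7.6 165.8] turn [ 0.04 -0.19 -2.07]
```

View pics/s1.png

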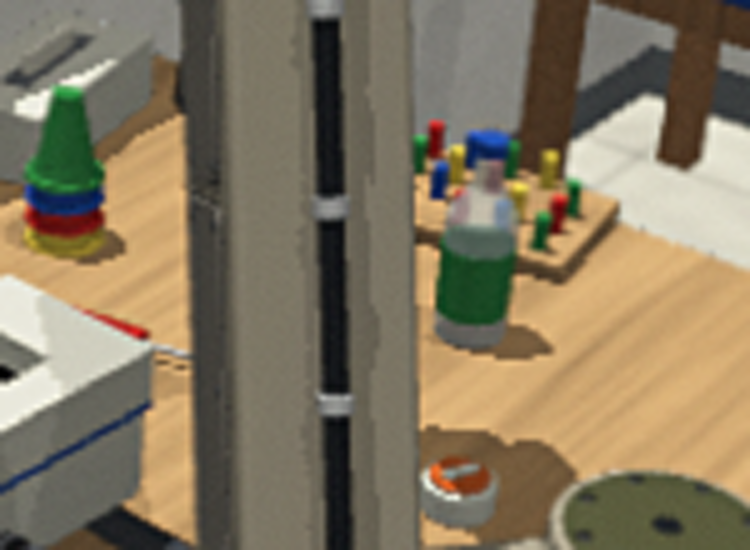

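Request:
carry_out(series=[7,-7.6,20,0,0,-2,0,0,0,40,0,0,0,0,0,0,40,0,0,0,0,0,0,40,0,0,0,0,0,0,15,0,0,0,0,0,0,0,0,0,0,0])

```text
time: 3.58
tool_pos: [0.4905, -0.3403, 0.2387]
tool_rot: [-3.14, -0.002, 2.471]
ft_force: [0.9, 0.4, 1.3]
grip_width: 0.0854
```

```bash
python3 -c "
from h import *
to([499,-332,184],142.7)"
```

```text
t 3.58 pos [ 490.5 -340.3  238.7] rpy [-1.7990e+02 -1.3000e-01  1.4155e+02] F [0.9 0.4 1.3] w 85.4 q [-0.74  0.45 -0.17  0.95 -0.   -0.07]
 shift [-1.7 11.9 54.7] turn [-0.1  -0.13 -1.15]
```

Request:
carry_out(series=[-1.7,11.9,10,0,0,-1.2,0,0,0,10,0,0,0,0,0,0,0,0,0,0,0,0,0,0,0,0,0,0])

```text
time: 4.08
tool_pos: [0.5012, -0.3328, 0.2215]
tool_rot: [-3.139, 0.004, 2.493]
ft_force: [0.0, -1.0, -0.4]
grip_width: 0.0854
```

```bash
python3 -c "
from h import *
to([499,-332,184],142.7)"
```

```text
t 4.08 pos [ 501.2 -332.8  221.5] rpy [-179.87    0.26  142.82] F [ 0.  -1.  -0.4] w 85.4 q [-0.72  0.47 -0.18  0.91 -0.   -0.07]
 shift [ 2.4 -0.6 37.5] turn [-0.12  0.26  0.12]
```

Request:
carry_out(series=[2.4,-0.6,12,0,0,0,0,0,0,12,0,0,0,0,0,0,8,0,0,0,0,0,0,0,0,0,0,0,0,0,0,0,0,0,0])

```text
time: 4.7
tool_pos: [0.4987, -0.3319, 0.1871]
tool_rot: [-3.139, 0.004, 2.492]
ft_force: [-0.2, 0.1, -0.1]
grip_width: 0.0853
```

```bash
python3 -c "
from h import *
to([499,-332,184],142.7)"
```

```text
t 4.7 pos [ 498.7 -331.9  187.1] rpy [-179.87    0.23  142.8 ] F [-0.2  0.1 -0.1] w 85.3 q [-0.72  0.51 -0.23  0.83 -0.   -0.07]
 shift [-0.3  0.1  3.1] turn [-0.13  0.23  0.1 ]
```

Request:
carry_out(series=[0,0,3,-0.1,0.2,0,60,0,0,0,0,0,0,120,0,0,0,0,0,0,160,0,0,0,0,0,0,200,0,0,0,0,0,0,255,0,0,0,0,0,0,255,0,0,0,0,0,0,255], newtons=30)

```text
time: 5.58
tool_pos: [0.499, -0.3322, 0.1847]
tool_rot: [-3.141, 0.002, 2.492]
ft_force: [0.7, -0.1, -0.4]
grip_width: 0.043
```

```bash
python3 -c "
from h import *
to([545.4,-59.1,370],176.75)"
```

```text
t 5.58 pos [ 499.  -332.2  184.7] rpy [-1.7997e+02  1.1000e-01  1.4280e+02] F [ 0.7 -0.1 -0.4] w 43.0 q [-0.72  0.51 -0.23  0.83 -0.   -0.07]
 shift [ 127.8  245.5 -185.6] turn [ -0.06   0.1  -33.95]
```

Request:
carry_out(series=[0,0,-20,0,0,0,255,0,0,-40,0,0,0,255,0,0,-40,0,0,0,255,0,0,-40,0,0,0,255,0,0,-40,0,0,0,255,0,0,-20,0,0,0,255,10,20,0,0,0,0,255,19,37,0,0,0,0,255,19,37,0,0,0,0,255,19,37,0,0,0,0,255,19,37,0,0,0,0,255,19,37,0,0,0,0,255,10,20,0,0,0,0,255,0,0,0,0,0,-9,255,0,0,0,0,0,-9,255,0,0,0,0,0,-9,255,0,0,0,0,0,-4,255,0,0,0,0,0,0,255,0,0,0,0,0,0,255])

```text
time: 7.95
tool_pos: [0.5368, -0.0603, 0.3739]
tool_rot: [3.129, -0.028, 3.058]
ft_force: [0.1, -0.4, -1.2]
grip_width: 0.0432
```

```bash
python3 -c "
from h import *
to([545.4,-59.1,370],176.75)"
```

```text
t 7.95 pos [536.8 -60.3 373.9] rpy [179.27  -1.63 175.21] F [ 0.1 -0.4 -1.2] w 43.2 q [-0.26  0.27 -0.09  1.24  0.01 -0.18]
 shift [-8.6  1.8  3.7] turn [ 0.75 -1.62 -1.55]
```

Request:
carry_out(series=[-8.6,1.8,3,0.7,-1.6,-1.5,255,0,0,0,0,0,0,255,0,0,0,0,0,0,255])

```text
time: 8.32
tool_pos: [0.5459, -0.0587, 0.3699]
tool_rot: [3.141, 0.001, 3.085]
ft_force: [0.4, -0.1, -1.1]
grip_width: 0.0432
```

```bash
python3 -c "
from h import *
to([545.4,-59.1,370],176.75)
s=manip.snapshot('side');np.savez('s2.npz',**s)
print(proj(s,[.545,-.059,.198]))
crop(s,205,145,90,70,8,'pics/s2.png')"
```

```text
t 8.32 pos [545.9 -58.7 369.9] rpy [1.7999e+02 6.0000e-02 1.7673e+02] F [ 0.4 -0.1 -1.1] w 43.2 q [-0.25  0.27 -0.09  1.2   0.   -0.2 ]
 shift [ 0.5 -0.4 -0.1] turn [ 0.01  0.06 -0.02]
[[248.9409318  182.84496723]]
```

View pics/s2.png

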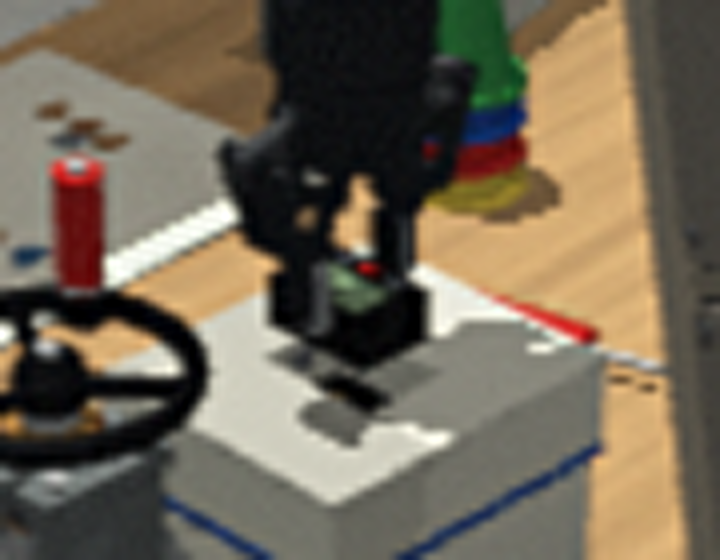

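Run:
```python
from h import *
s=load("s2.npz"); f=lambda a:np.array(a)/8+[205-.44,145-.44]
yw=np.radians(-3.25);X=np.array([np.cos(yw),np.sin(yw)]);Y=np.array([-X[1],X[0]])
def cor(c,a,b,z): return np.array([[*(np.array(c)+i*a*X+j*b*Y),z] for i in(-1,1) for j in(-1,1)])
print("cover pred",[(p-[204.56,144.56])*8 for p in proj(s,cor([.5454,-.0592],.075,.086,.17))])
print("mon bottom pred",[(p-[204.56,144.56])*8 for p in proj(s,cor([.5459,-.0587],.031,.022,.1852))])
print("mon top pred",[(p-[204.56,144.56])*8 for p in proj(s,cor([.5459,-.0587],.031,.022,.2112))])
# edge images of monitor: dark mask
k=8;a=s["frame"][145:215,205:295].astype(int);
for p,z in(((335,503),.17),((600,347),.17),((365,368),.1852),((425,333),.1852),((272,325),.1852)): print(p,atz(s,f(p),z)*1000)
crop(s,232,172,34,30,20,"pics/s3.png")
```

```text
cover pred [array([607.82768532, 351.53871228]), array([334.81367014, 500.2576188 ]), array([372.34193895, 234.73554347]), array([ 99.12478867, 368.04577464])]
mon bottom pred [array([437.42343675, 338.2470947 ]), array([367.18039132, 374.7370916 ]), array([339.52619735, 288.15856898]), array([269.26195352, 323.02966788])]
mon top pred [array([438.14091936, 287.64132652]), array([367.30500898, 323.5882318 ]), array([339.42585751, 238.26348271]), array([268.56877065, 272.60368776])]
(335, 503) [[473.93203627  32.40624204 170.        ]]
(600, 347) [[ 470.74009272 -141.52259629  170.        ]]
(365, 368) [[520.66658415 -38.53188831 185.2       ]]
(425, 333) [[520.77518982 -78.62034776 185.2       ]]
(272, 325) [[576.0152728  -38.05889984 185.2       ]]
```

View pics/s3.png

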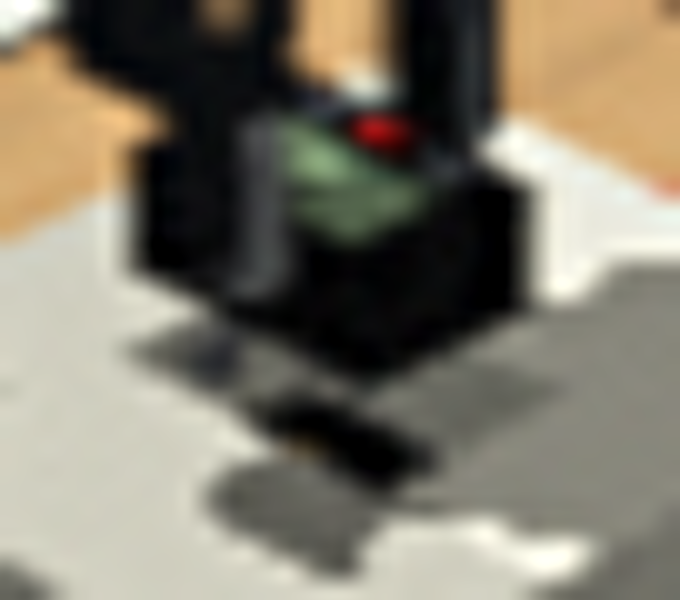

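```bash
cat > edge.py <<'E'
from h import *
from scipy.ndimage import map_coordinates
yw=np.radians(-3.25);X=np.array([np.cos(yw),np.sin(yw),0]);Y=np.array([-X[1],X[0],0])
def edge(s,A,B,D,name,lo=.15,hi=.85,R=9):
    """mean offset (mm) along world dir D of strongest gradient near edge A-B"""
    g=cv2.cvtColor(s["frame"],cv2.COLOR_BGR2GRAY).astype(float); t=np.linspace(-R,R,73); out=[]
    for a in np.linspace(lo,hi,15):
        p=A+(B-A)*a; q=proj(s,p+np.outer(t,D)/1000); v=map_coordinates(g,[q[:,1],q[:,0]],order=1)
        d=np.abs(np.gradient(np.convolve(np.pad(v,4,mode='edge'),np.ones(9)/9,'valid'))); d[d<.5*d.max()]=0
        i=d.argmax(); w=np.zeros_like(d); w[max(0,i-12):i+13]=d[max(0,i-12):i+13]; out.append((t*w).sum()/w.sum())
    print(name,np.round(np.median(out),2),"sd",np.std(out).round(2))
E
cat > m.py <<'E'
from edge import *
s0=load("side0.npz");s2=load("s2.npz");t0=load("top0.npz")
c=np.array([.5454,-.0592,.17])
def box(c,a,b): return {(i,j):c+i*a*X+j*b*Y for i in(-1,1) for j in(-1,1)}
C=box(c,.075,.086);R=box(c,.0325,.0235)
for n,s in(("side",s0),("top",t0)):
    for k,Q in(("cover",C),("recess",R)):
        edge(s,Q[-1,-1],Q[-1,1],X,f"{n} {k} x-");edge(s,Q[1,-1],Q[1,1],X,f"{n} {k} x+")
        edge(s,Q[-1,-1],Q[1,-1],Y,f"{n} {k} y-");edge(s,Q[-1,1],Q[1,1],Y,f"{n} {k} y+")
m=np.array([.5459,-.0587,.1852]);M=box(m,.031,.022);T=box(m+[0,0,.026],.031,.022)
edge(s2,M[-1,-1],M[-1,1],X,"mon bot x-");edge(s2,M[-1,-1],M[-1,1],np.array([0,0,1]),"mon bot x- (z)")
edge(s2,M[-1,1],M[1,1],Y,"mon bot y+",.05,.4);
edge(s2,M[1,1],T[1,1],X,"left vert edge as X",.1,.9);edge(s2,M[-1,-1],T[-1,-1],X,"right vert as X",.1,.9)
edge(s2,M[-1,-1],T[-1,-1],Y,"right vert as Y",.1,.9)
E
python3 m.py
```

```text
side cover x- -2.81 sd 0.85
side cover x+ -1.33 sd 2.67
side cover y- 3.31 sd 0.59
side cover y+ 3.04 sd 3.68
side recess x- -2.38 sd 1.21
side recess x+ -3.33 sd 0.69
side recess y- 4.81 sd 0.69
side recess y+ 2.86 sd 0.85
top cover x- 0.27 sd 0.85
top cover x+ 0.5 sd 0.83
top cover y- -0.42 sd 0.74
top cover y+ -0.03 sd 0.65
top recess x- 0.14 sd 0.45
top recess x+ 0.38 sd 0.77
top recess y- 2.38 sd 1.18
top recess y+ -1.45 sd 1.13
mon bot x- 2.5 sd 0.59
mon bot x- (z) 1.87 sd 1.14
mon bot y+ 0.19 sd 3.05
left vert edge as X -1.86 sd 1.62
right vert as X 4.23 sd 0.72
right vert as Y 4.54 sd 0.8
```

```bash
cat > m2.py <<'E'
from edge import *
t0=load("top0.npz");s0=load("side0.npz");a=np.radians(-37.2);U=np.array([np.cos(a),np.sin(a),0]);V=np.array([-U[1],U[0],0])
for z in(.026,.0):
    c=np.array([.499,-.3322,z]);Q={(i,j):c+i*.031*U+j*.022*V for i in(-1,1) for j in(-1,1)}
    edge(t0,Q[-1,-1],Q[-1,1],U,f"{z} x-",.25,.75);edge(t0,Q[1,-1],Q[1,1],U,f"{z} x+",.25,.75)
    edge(t0,Q[-1,-1],Q[1,-1],V,f"{z} y-",.2,.8);edge(t0,Q[-1,1],Q[1,1],V,f"{z} y+",.2,.8)
P=depthpts(t0); q=P[165:203,322:358]; q=q[(q[...,2]>.018)&(q[...,2]<.04)]; print(len(q),q.mean(0),cv2.minAreaRect(np.float32(q[:,:2]*1000)))
E
python3 m2.py
```

```text
0.026 x- -2.6 sd 1.9
0.026 x+ -5.08 sd 3.97
0.026 y- -2.37 sd 1.73
0.026 y+ -3.86 sd 1.93
0.0 x- 2.63 sd 2.24
0.0 x+ 1.17 sd 2.84
0.0 y- -2.91 sd 1.82
0.0 y+ -3.87 sd 2.38
163 [ 0.50205906 -0.33357614  0.02618771] ((517.9467163085938, -345.2510681152344), (44.24102783203125, 102.41374206542969), 54.085853576660156)
```

Request:
carry_out(series=[0,0,5,0,0,0,255,0,0,5,0,0,0,255,0,0,0,0,0,0,255,0,0,0,0,0,0,255])

```text
time: 8.88
tool_pos: [0.5458, -0.059, 0.3591]
tool_rot: [3.141, 0.001, 3.084]
ft_force: [0.6, 0.6, -1.4]
grip_width: 0.043
```

```bash
python3 -c "
from h import *
to([545.4,-59.1,357],176.75)
s=manip.snapshot('side');np.savez('s4.npz',**s)
crop(s,228,172,45,36,16,'pics/s4.png')"
```

```text
t 8.88 pos [545.8 -59.  359.1] rpy [1.7998e+02 4.0000e-02 1.7669e+02] F [ 0.6  0.6 -1.4] w 43.0 q [-0.25  0.28 -0.11  1.18  0.   -0.2 ]
 shift [ 0.4 -0.1  2.1] turn [ 0.02  0.04 -0.06]
```

View pics/s4.png

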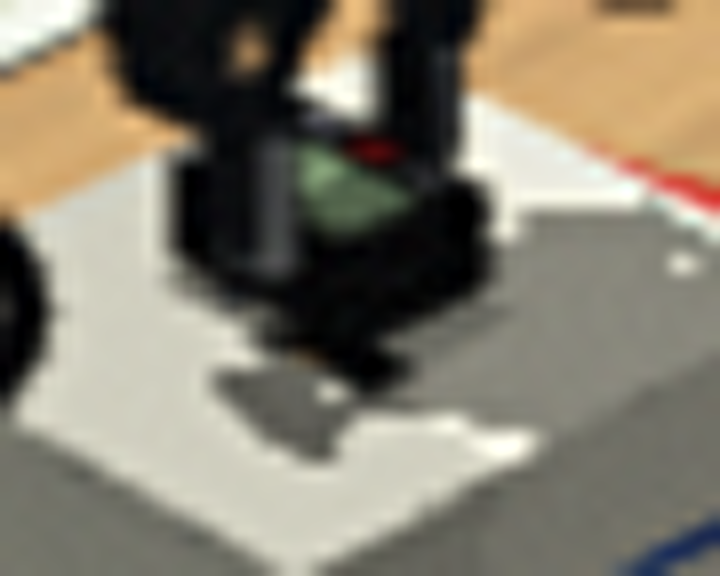

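```bash
cat > m3.py <<'E'
from edge import *
import sys
def an(s,tcp,zb):
    P=depthpts(s); c=np.array([.5454,-.0592,.17])
    L=np.stack([(P-c)@X,(P-c)@Y,P[...,2]],-1)*1000
    m=(abs(L[...,0])<75)&(abs(L[...,1])<86)&(abs(L[...,2]-170)<6); print("cover z",L[m][:,2].mean(),L[m][:,2].std())
    m=(abs(L[...,0])<85)&(L[...,1]<110)&(L[...,2]<163)&(L[...,2]>120)
    q=L[m]; a=q[(q[:,0]<-65)&(abs(q[:,1])<70)]; print("cover x- face",np.median(a[:,0]),len(a)); a=q[(q[:,1]>78)&(abs(q[:,0])<65)]; print("cover y+ face",np.median(a[:,1]),len(a))
    K=np.stack([(P-tcp)@X,(P-tcp)@Y,P[...,2]],-1)*1000
    a=K[(abs(K[...,1])<17)&(K[...,0]<-22)&(K[...,0]>-45)&(abs(K[...,2]-zb-13)<8)]; print("mon x- face",np.median(a[:,0]),a[:,0].std(),len(a))
    a=K[(abs(K[...,0]+20)<9)&(K[...,1]>14)&(K[...,1]<32)&(abs(K[...,2]-zb-13)<8)]; print("mon y+ face",np.median(a[:,1]),a[:,1].std(),len(a))
    a=K[(abs(K[...,0])<20)&(abs(K[...,1])<14)&(abs(K[...,2]-zb-26)<9)]; print("mon top",np.median(a[:,2])-zb,len(a))
an(load("s2.npz"),np.array([.5459,-.0587,0]),185.2)
an(load("s4.npz"),np.array([.5458,-.059,0]),174.4)
E
python3 m3.py
```

```text
cover z 168.7620790921462 1.9619950570660325
cover x- face -75.28736675908058 281
cover y+ face 88.75260712663163 200
mon x- face -28.41421828513028 2.14457641862158 24
mon y+ face 23.15827683774178 3.786382000021347 20
mon top 25.135402450764985 39
cover z 168.89032941131413 2.0545779075392865
cover x- face -75.14765134043729 279
cover y+ face 88.87975705737117 204
mon x- face -28.09189160930296 1.728884630048918 26
mon y+ face 21.119137494399535 2.689770598682771 15
mon top 25.404935019327837 37
```

Request:
carry_out(series=[3.5,3,0,0,0,0,255,0,0,0,0,0,0,255,0,0,0,0,0,0,255])

```text
time: 9.3
tool_pos: [0.5422, -0.0555, 0.3594]
tool_rot: [3.141, 0.001, 3.084]
ft_force: [-0.1, -0.3, -2.4]
grip_width: 0.0433
```

```bash
sed -i '/^an(/d' m3.py
cat >> m3.py <<'E'
to([545.4,-59.1,357],176.75)
s=manip.snapshot('side');np.savez('s5.npz',**s); st=manip.state()["tool_pos"]
an(s,np.array([.5454,-.0592,0]),st[2]*1000-184.7)
crop(s,232,176,36,30,20,'pics/s5.png')
E
python3 m3.py
```

```text
t 9.3 pos [542.2 -55.5 359.4] rpy [1.7999e+02 7.0000e-02 1.7670e+02] F [-0.1 -0.3 -2.4] w 43.3 q [-0.25  0.27 -0.12  1.18  0.   -0.19]
 shift [-3.4 -3.4  2.4] turn [ 0.01  0.07 -0.05]
cover z 168.871803346043 1.995543809800145
cover x- face -75.35115190408217 279
cover y+ face 88.51409585657083 196
mon x- face -31.548483672561524 2.230182318022262 29
mon y+ face 25.875015688011242 3.6564216049645935 18
mon top 25.36338590358639 37
```

View pics/s5.png

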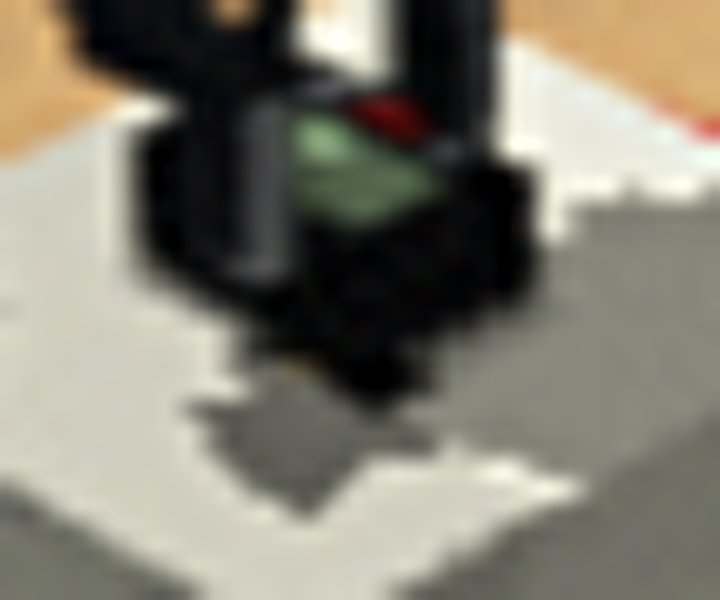

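Request:
carry_out(series=[0.3,-1,2,0,0,0,255,0,0,2,0,0,0,255,0,0,2,0,0,0,255,0,0,2,0,0,0,255,0,0,0,0,0,0,255])

```text
time: 9.98
tool_pos: [0.542, -0.0569, 0.3512]
tool_rot: [-3.141, 0.002, 3.084]
ft_force: [0.2, -0.5, -1.9]
grip_width: 0.0431
```

```bash
python3 -c "
from h import *
to([542.4,-56.6,350],176.75)"
```

```text
t 9.97 pos [542.  -56.9 351.2] rpy [-1.7998e+02  1.1000e-01  1.7668e+02] F [ 0.2 -0.5 -1.9] w 43.1 q [-0.25  0.28 -0.14  1.16 -0.   -0.19]
 shift [-0.4  0.3  1.2] turn [-0.02  0.11 -0.07]
```

Request:
carry_out(series=[0,0,2,0,0,0,255,0,0,2,0,0,0,255,0,0,0,0,0,0,255])

```text
time: 10.35
tool_pos: [0.5421, -0.0569, 0.3474]
tool_rot: [-3.141, 0.003, 3.084]
ft_force: [-1.6, -0.2, -1.3]
grip_width: 0.0432
```

```bash
python3 -c "
from h import *
to([542.4,-56.6,345],176.75)"
```

```text
t 10.35 pos [542.1 -56.9 347.4] rpy [-1.7997e+02  1.5000e-01  1.7668e+02] F [-1.6 -0.2 -1.3] w 43.2 q [-0.25  0.28 -0.14  1.15 -0.   -0.19]
 shift [-0.3  0.3  2.4] turn [-0.03  0.15 -0.07]
```

Request:
carry_out(series=[0.4,0,1.5,0,0,0,255,0,0,1.5,0,0,0,255,0,0,0,0,0,0,255])

```text
time: 10.72
tool_pos: [0.5419, -0.0568, 0.3461]
tool_rot: [-3.141, 0.005, 3.084]
ft_force: [-0.0, -0.5, -1.0]
grip_width: 0.0435
```

```bash
python3 -c "
from h import *
to([542.4,-56.6,345],176.75)"
```

```text
t 10.72 pos [541.9 -56.8 346.1] rpy [-179.94    0.31  176.69] F [-0.  -0.5 -1. ] w 43.5 q [-0.25  0.28 -0.15  1.14  0.   -0.19]
 shift [-0.5  0.2  1.1] turn [-0.06  0.31 -0.06]
```

Request:
carry_out(series=[0,0,2.5,0,0,0,255,0,0,2.5,0,0,0,255,0,0,0,0,0,0,255])

```text
time: 11.1
tool_pos: [0.5418, -0.0568, 0.3416]
tool_rot: [-3.14, 0.006, 3.084]
ft_force: [-0.2, -0.5, -1.5]
grip_width: 0.043
```

```bash
python3 -c "
from h import *
to([542.4,-56.6,345],176.75)"
```

```text
t 11.1 pos [541.8 -56.8 341.6] rpy [-179.93    0.35  176.69] F [-0.2 -0.5 -1.5] w 43.0 q [-0.25  0.28 -0.16  1.13 -0.   -0.19]
 shift [-0.6  0.2 -3.4] turn [-0.07  0.35 -0.06]
```

Request:
carry_out(series=[0,0,0,0,0,0,120,0,0,0,0,0,0,60,0,0,0,0,0,0,0,0,0,0,0,0,0,0,0,0,-15,0,0,0,0,0,0,-15,0,0,0,100,-2.8,0,0,0,0.3,0,255,0,0,0,0,0,0,255,0,0,0,0,0,0,255,0,0,0,0,0,0,255,0,0,0,0,0,0,255,0,0,0,0,0,0,255])

```text
time: 12.6
tool_pos: [0.545, -0.057, 0.3731]
tool_rot: [-3.141, 0.001, 3.084]
ft_force: [0.4, 0.3, 0.4]
grip_width: 0.0001
```

```bash
python3 -c "
from h import *
to([544.6,-57,356],176.75)
s=manip.snapshot('side');np.savez('s6.npz',**s)
crop(s,215,150,80,60,9,'pics/s6.png')"
```

```text
t 12.6 pos [545.  -57.  373.1] rpy [-1.7995e+02  3.0000e-02  1.7669e+02] F [0.4 0.3 0.4] w 0.1 q [-0.25  0.27 -0.09  1.21 -0.   -0.19]
 shift [ 0.4 -0.1 17.1] turn [-0.05  0.03 -0.06]
```

View pics/s6.png

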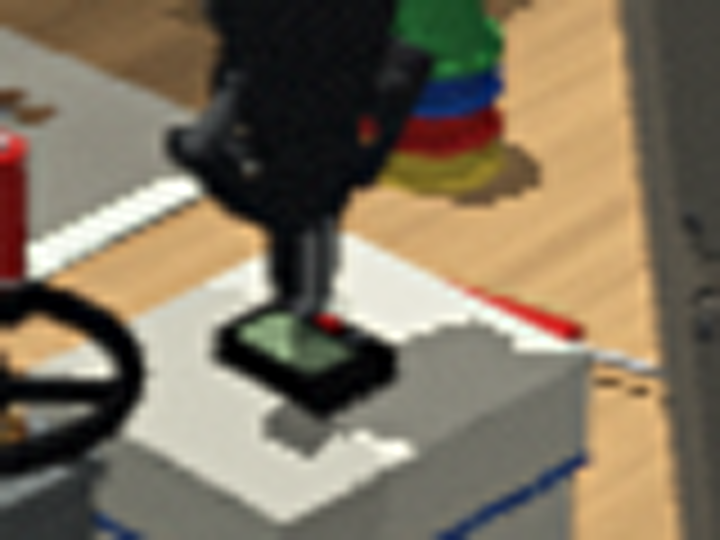

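Request:
carry_out(series=[0,0,6,0,0,0,255,0,0,6,0,0,0,255,0,0,4,0,0,0,255,0,0,3,0,0,0,255,0,0,3,0,0,0,255])

```text
time: 13.28
tool_pos: [0.5451, -0.057, 0.3506]
tool_rot: [-3.14, 0.002, 3.084]
ft_force: [-0.6, -0.6, 3.5]
grip_width: 0.0004
```

Request:
carry_out(series=[0,0,3,0,0,0,255,0,0,3,0,0,0,255])

```text
time: 13.52
tool_pos: [0.545, -0.0571, 0.3447]
tool_rot: [-3.14, 0.002, 3.084]
ft_force: [-1.4, -0.7, 3.9]
grip_width: -0.0003
```

Pushing with 4 N, 2 mm above flush. Continue to the bottom.

Request:
carry_out(series=[0,0,2,0,0,0,255,0,0,1.5,0,0,0,255,0,0,1.5,0,0,0,255])

```text
time: 13.9
tool_pos: [0.5445, -0.0569, 0.3434]
tool_rot: [-3.139, 0.005, 3.084]
ft_force: [-5.6, 0.2, 13.5]
grip_width: -0.0003
```

Request:
carry_out(series=[0,0,2,0,0,0,255,0,0,2,0,0,0,255])

```text
time: 14.15
tool_pos: [0.544, -0.0567, 0.3434]
tool_rot: [-3.138, 0.008, 3.084]
ft_force: [-5.1, 1.0, 16.4]
grip_width: 0.0
```

Request:
carry_out(series=[0,0,-15,0,0,0,255,0,0,-35,0,0,0,255,0,0,-40,0,0,0,200,0,0,-40,0,0,0,100,0,0,-20,0,0,0,0,-8,30,0,0,0,0,0,-12,40,0,0,0,0,0,-8,30,0,0,0,0,0,0,0,0,0,0,0,0,0,0,0,0,0,0,0])

```text
time: 15.4
tool_pos: [0.5788, 0.0438, 0.4979]
tool_rot: [-3.139, 0.008, 3.082]
ft_force: [-0.6, -0.5, 0.8]
grip_width: 0.0856
```

```bash
cat > m4.py <<'E'
from edge import *
to([576.5,67,500],176.75)
for n in("side","top"):
    s=manip.snapshot(n);np.savez(n+"7.npz",**s)
    crop(s,*((190,140,90,68) if n=="side" else (205,125,90,68)),6,f"pics/{n}7.png")
    P=depthpts(s);c=np.array([.5454,-.0592,.17]);L=np.stack([(P-c)@X,(P-c)@Y,P[...,2]],-1)*1000
    m=(abs(L[...,2]-170)<15)&(L[...,1]<80)
    i=m&(abs(L[...,0])<25)&(abs(L[...,1])<16);o=m&((abs(L[...,0])>42)|(abs(L[...,1])>32))&(abs(L[...,0])<70)&(abs(L[...,1])<80)
    print(n,"mon z",L[i][:,2].mean(),i.sum(),"cover z",L[o][:,2].mean())
    f=s["frame"].astype(int); r=(f[...,2]>100)&(f[...,1]<60)&(f[...,0]<60)&(P[...,2]>.24)&(P[...,2]<.32)&(abs(P[...,0]-.56)<.08)&(abs(P[...,1]-.11)<.08)
    print(" red pts",r.sum(),np.median(P[r],0))
a=cv2.imread("pics/side7.png");b=cv2.imread("pics/top7.png");cv2.imwrite("pics/both7.png",np.vstack([a,b])[:, :][:800])
E
python3 m4.py
```

```text
t 15.4 pos [578.8  43.8 497.9] rpy [-179.86    0.44  176.6 ] F [-0.6 -0.5  0.8] w 85.6 q [-0.06  0.32  0.28  1.52 -0.   -0.  ]
 shift [ 3.6 23.  -2.2] turn [-0.14  0.44 -0.15]
side mon z 169.00333758960667 72 cover z 168.90994791930345
 red pts 21 [0.58140026 0.07944566 0.2999222 ]
top mon z 170.5471835480194 117 cover z 170.33586036661646
 red pts 0 [nan nan nan]
  return _methods._mean(a, axis=axis, dtype=dtype,
  ret = um.true_divide(
```

Run:
```python
from edge import *
t=load("top0.npz");s=load("side7.npz");s0=load("side0.npz")
for z in(.25,.306):
  for p in((.577,.067,z),(.583,.067,z)): print(p,"top",proj(t,p)[0].round(2),"side",proj(s,p)[0].round(2))
print(atz(t,(234,144),.306),atz(s0,(214.6,166.8),.306))
for n,S,(u,v,w,h) in(("t",t,(228,138,14,20)),("s",s0,(206,162,18,26))):
    f=S["frame"][v:v+h,u:u+w].astype(int); m=(f[...,2]>60)&(f[...,2]>2*f[...,1]); y,x=np.nonzero(m)
    print(n,"u",x.min()+u,x.max()+u,"v",y.min()+v,y.max()+v,"mean",x.mean()+u,y.mean()+v)
a=s["frame"][145:205,190:290];b=t["frame"][125:185,205:305]
cv2.imwrite("pics/b8.png",cv2.resize(np.hstack([a,b]),None,fx=4,fy=4,interpolation=cv2.INTER_CUBIC))
```

```text
(0.577, 0.067, 0.25) top [235.3  149.92] side [216.7 180.4]
(0.583, 0.067, 0.25) top [235.35 148.27] side [215.44 179.8 ]
(0.577, 0.067, 0.306) top [234.41 146.07] side [216.09 165.69]
(0.583, 0.067, 0.306) top [234.45 144.36] side [214.81 165.11]
[[0.58424536 0.06858915 0.306     ]] [[0.5751712  0.07561008 0.306     ]]
t u 231 237 v 142 150 mean 234.27586206896552 145.3448275862069
s u 211 217 v 165 180 mean 214.38823529411764 172.61176470588236
```

View pics/b8.png

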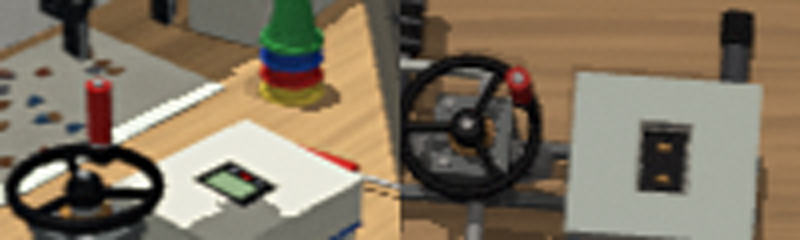

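Request:
carry_out(series=[-1,26,0,-0.1,0.4,0,0,0,0,0,0,0,0,0,0,0,0,0,0,0,0])

```text
time: 15.88
tool_pos: [0.5809, 0.0665, 0.4982]
tool_rot: [-3.14, 0.001, 3.077]
ft_force: [-0.6, -0.1, 0.3]
grip_width: 0.0856
```

```bash
python3 -c "
from h import *
to([581,70.5,435],176.75)"
```

```text
t 15.88 pos [580.9  66.5 498.2] rpy [-1.7992e+02  4.0000e-02  1.7628e+02] F [-0.6 -0.1  0.3] w 85.6 q [-0.02  0.33  0.3   1.54 -0.    0.04]
 shift [ 0.2  4.1 63.2] turn [-0.08  0.04 -0.47]
```

Request:
carry_out(series=[0,4,18,0,0,0,0,0,0,18,0,0,0,0,0,0,18,0,0,0,0,0,0,8,0,0,0,0,0,0,0,0,0,0,60,0,0,0,0,0,0,120,0,0,0,0,0,0,180,0,0,0,0,0,0,255,0,0,0,0,0,0,255,0,0,0,0,0,0,255,0,0,0,0,0,0,255], newtons=50)

```text
time: 17.25
tool_pos: [0.5812, 0.0665, 0.4379]
tool_rot: [-3.142, 0.006, 3.072]
ft_force: [-0.7, 0.7, -0.7]
grip_width: 0.0206
```

```bash
python3 -c "
from h import *
to([581,70.5,435],176.75)"
```

```text
t 17.25 pos [581.2  66.5 437.9] rpy [-180.      0.34  176.01] F [-0.7  0.7 -0.7] w 20.6 q [-0.02  0.32  0.14  1.38 -0.    0.05]
 shift [0.5 3.9 2.9] turn [-0.    0.34 -0.74]
```

```bash
cat >> h.py <<'E'
def arc(c,step,n,r=55.,grip=255):
    "rows (tool mm) following circle about c by step deg each, tool yaw fixed; from the present angle"
    s=manip.state(); p=s["tool_pos"]*1000; R=Ro.from_euler('xyz',s["tool_rot"]); a=np.arctan2(p[1]-c[1],p[0]-c[0])
    print("t",round(float(s["time"]),2),"phi",np.degrees(a).round(2),"rad",np.hypot(*(p[:2]-c)).round(2),"pos",p.round(1),"rpy",np.degrees(s["tool_rot"]).round(2),"F",s["ft_force"].round(1))
    out=[]; k=np.radians(step)
    for i in range(n):
        d=r*np.array([np.cos(a+k)-np.cos(a),np.sin(a+k)-np.sin(a),0]); a+=k
        v=R.inv().apply(d).round(1); out+=[float(v[0]),float(v[1]),0,0,0,0,grip]
    print(out)
E
python3 -c "
from h import *
arc([555,117],-10,10)"
```

```text
t 17.25 phi -62.58 rad 56.83 pos [581.2  66.5 437.9] rpy [-180.      0.34  176.01] F [-0.7  0.7 -0.7]
[8.6, -4.3, 0, 0, 0, 0, 255, 9.2, -2.7, 0, 0, 0, 0, 255, 9.5, -1.1, 0, 0, 0, 0, 255, 9.6, 0.6, 0, 0, 0, 0, 255, 9.3, 2.3, 0, 0, 0, 0, 255, 8.8, 3.8, 0, 0, 0, 0, 255, 8.0, 5.3, 0, 0, 0, 0, 255, 6.9, 6.6, 0, 0, 0, 0, 255, 5.7, 7.7, 0, 0, 0, 0, 255, 4.3, 8.6, 0, 0, 0, 0, 255]
```

Request:
carry_out(series=[8.6,-4.3,0,0,0,0,255,9.2,-2.7,0,0,0,0,255,9.5,-1.1,0,0,0,0,255,9.6,0.6,0,0,0,0,255,9.3,2.3,0,0,0,0,255])

```text
time: 17.88
tool_pos: [0.5339, 0.0648, 0.4379]
tool_rot: [3.137, 0.013, 3.072]
ft_force: [6.1, 5.9, -3.7]
grip_width: 0.0207
```

```bash
python3 -c "
from h import *
arc([555,117],-10,20)"
```

```text
t 17.88 phi -111.98 rad 56.28 pos [533.9  64.8 437.9] rpy [179.75   0.75 176.03] F [ 6.1  5.9 -3.7]
[8.8, 3.7, 0, 0, 0, 0, 255, 8.0, 5.2, 0, 0, 0, 0, 255, 7.0, 6.5, 0, 0, 0, 0, 255, 5.8, 7.7, 0, 0, 0, 0, 255, 4.4, 8.5, 0, 0, 0, 0, 255, 2.8, 9.2, 0, 0, 0, 0, 255, 1.2, 9.5, 0, 0, 0, 0, 255, -0.5, 9.6, 0, 0, 0, 0, 255, -2.2, 9.3, 0, 0, 0, 0, 255, -3.7, 8.8, 0, 0, 0, 0, 255, -5.2, 8.0, 0, 0, 0, 0, 255, -6.5, 7.0, 0, 0, 0, 0, 255, -7.7, 5.8, 0, 0, 0, 0, 255, -8.5, 4.4, 0, 0, 0, 0, 255, -9.2, 2.8, 0, 0, 0, 0, 255, -9.5, 1.2, 0, 0, 0, 0, 255, -9.6, -0.5, 0, 0, 0, 0, 255, -9.3, -2.2, 0, 0, 0, 0, 255, -8.8, -3.7, 0, 0, 0, 0, 255, -8.0, -5.2, 0, 0, 0, 0, 255]
```

```bash
cat >> h.py <<'E'
def arcs(c,steps,r=55.,grip=255):
    s=manip.state(); p=s["tool_pos"]*1000; R=Ro.from_euler('xyz',s["tool_rot"]); a=np.arctan2(p[1]-c[1],p[0]-c[0])
    print("t",round(float(s["time"]),2),"phi",np.degrees(a).round(2),"rad",np.hypot(*(p[:2]-c)).round(2),"pos",p.round(1),"rpy",np.degrees(s["tool_rot"]).round(2),"F",s["ft_force"].round(1))
    T=Ro.from_euler('xyz',[np.pi,0,np.radians(176)]); rv=np.degrees((R.inv()*T).as_rotvec()).round(1); out=[]
    for i,k in enumerate(np.radians(steps)):
        d=r*np.array([np.cos(a+k)-np.cos(a),np.sin(a+k)-np.sin(a),0]); a+=k
        v=R.inv().apply(d).round(1); out+=[float(v[0]),float(v[1]),float(v[2]),*([float(x) for x in rv] if i==0 else [0,0,0]),grip]
    print(str(out).replace(".0,",","))
E
python3 -c "
from h import *
arcs([555,117],[-10]*6+[-4]*14)"
```

```text
t 17.88 phi -111.98 rad 56.28 pos [533.9  64.8 437.9] rpy [179.75   0.75 176.03] F [ 6.1  5.9 -3.7]
[8.8, 3.7, -0.1, 0.2, 0.8, 0, 255, 8, 5.2, -0.1, 0, 0, 0, 255, 7, 6.5, -0.1, 0, 0, 0, 255, 5.8, 7.7, -0, 0, 0, 0, 255, 4.4, 8.5, -0, 0, 0, 0, 255, 2.8, 9.2, 0, 0, 0, 0, 255, 0.7, 3.8, 0, 0, 0, 0, 255, 0.4, 3.8, 0, 0, 0, 0, 255, 0.1, 3.8, 0, 0, 0, 0, 255, -0.1, 3.8, 0, 0, 0, 0, 255, -0.4, 3.8, 0, 0, 0, 0, 255, -0.7, 3.8, 0, 0, 0, 0, 255, -0.9, 3.7, 0, 0, 0, 0, 255, -1.2, 3.7, 0, 0, 0, 0, 255, -1.4, 3.6, 0, 0, 0, 0, 255, -1.7, 3.5, 0, 0, 0, 0, 255, -1.9, 3.3, 0, 0, 0, 0, 255, -2.1, 3.2, 0, 0, 0, 0, 255, -2.4, 3, 0, 0, 0, 0, 255, -2.6, 2.9, 0, 0, 0, 0, 255]
```

Request:
carry_out(series=[8.8,3.7,0,0.2,0.8,0,255,8,5.2,0,0,0,0,255,7,6.5,0,0,0,0,255,5.8,7.7,0,0,0,0,255,4.4,8.5,0,0,0,0,255,2.8,9.2,0,0,0,0,255,0.7,3.8,0,0,0,0,255,0.4,3.8,0,0,0,0,255,0.1,3.8,0,0,0,0,255,-0.1,3.8,0,0,0,0,255,-0.4,3.8,0,0,0,0,255,-0.7,3.8,0,0,0,0,255,-0.9,3.7,0,0,0,0,255,-1.2,3.7,0,0,0,0,255,-1.4,3.6,0,0,0,0,255,-1.7,3.5,0,0,0,0,255,-1.9,3.3,0,0,0,0,255,-2.1,3.2,0,0,0,0,255,-2.4,3,0,0,0,0,255,-2.6,2.9,0,0,0,0,255], newtons=60)

```text
time: 20.38
tool_pos: [0.5138, 0.1531, 0.4378]
tool_rot: [-3.126, 0.011, 3.064]
ft_force: [-5.0, -1.8, 2.7]
grip_width: 0.0211
```

```bash
python3 -c "
from h import *
arcs([555,117],[-5]*16)"
```

```text
t 20.38 phi 138.77 rad 54.84 pos [513.8 153.1 437.8] rpy [-179.11    0.62  175.57] F [-5.  -1.8  2.7]
[-3, 3.7, -0, -0.9, 0.6, -0.4, 255, -3.4, 3.4, -0, 0, 0, 0, 255, -3.6, 3.1, -0, 0, 0, 0, 255, -3.9, 2.8, -0, 0, 0, 0, 255, -4.1, 2.5, 0, 0, 0, 0, 255, -4.3, 2.1, 0, 0, 0, 0, 255, -4.5, 1.7, 0, 0, 0, 0, 255, -4.6, 1.3, 0, 0, 0, 0, 255, -4.7, 0.9, 0, 0, 0, 0, 255, -4.8, 0.5, 0, 0, 0, 0, 255, -4.8, 0.1, 0.1, 0, 0, 0, 255, -4.8, -0.4, 0.1, 0, 0, 0, 255, -4.7, -0.8, 0.1, 0, 0, 0, 255, -4.6, -1.2, 0.1, 0, 0, 0, 255, -4.5, -1.6, 0.1, 0, 0, 0, 255, -4.4, -2, 0.1, 0, 0, 0, 255]
```

Request:
carry_out(series=[-3,3.7,0,-0.9,0.6,-0.4,255,-3.4,3.4,0,0,0,0,255,-3.6,3.1,0,0,0,0,255,-3.9,2.8,0,0,0,0,255,-4.1,2.5,0,0,0,0,255,-4.3,2.1,0,0,0,0,255,-4.5,1.7,0,0,0,0,255,-4.6,1.3,0,0,0,0,255,-4.7,0.9,0,0,0,0,255,-4.8,0.5,0,0,0,0,255,-4.8,0.1,0,0,0,0,255,-4.8,-0.4,0,0,0,0,255,-4.7,-0.8,0,0,0,0,255,-4.6,-1.2,0,0,0,0,255,-4.5,-1.6,0,0,0,0,255,-4.4,-2,0,0,0,0,255])

```text
time: 22.38
tool_pos: [0.5872, 0.1639, 0.4378]
tool_rot: [-3.135, -0.003, 3.07]
ft_force: [-6.2, -2.0, 3.0]
grip_width: 0.0208
```

```bash
python3 -c "
from h import *
arcs([555.5,116.5],[-5]*14)"
```

```text
t 22.38 phi 56.25 rad 57.04 pos [587.2 163.9 437.8] rpy [-179.63   -0.18  175.92] F [-6.2 -2.   3. ]
[-4.1, -2.6, 0, -0.4, -0.2, -0.1, 255, -3.8, -2.9, 0, 0, 0, 0, 255, -3.6, -3.2, 0, 0, 0, 0, 255, -3.3, -3.5, 0, 0, 0, 0, 255, -2.9, -3.8, 0, 0, 0, 0, 255, -2.6, -4, 0, 0, 0, 0, 255, -2.2, -4.2, 0, 0, 0, 0, 255, -1.9, -4.4, 0, 0, 0, 0, 255, -1.5, -4.6, 0, 0, 0, 0, 255, -1.1, -4.7, 0, 0, 0, 0, 255, -0.7, -4.8, 0, 0, 0, 0, 255, -0.2, -4.8, 0, 0, 0, 0, 255, 0.2, -4.8, 0, 0, 0, 0, 255, 0.6, -4.8, 0, 0, 0, 0, 255]
```

Request:
carry_out(series=[-4.1,-2.6,0,-0.4,-0.2,-0.1,255,-3.8,-2.9,0,0,0,0,255,-3.6,-3.2,0,0,0,0,255,-3.3,-3.5,0,0,0,0,255,-2.9,-3.8,0,0,0,0,255,-2.6,-4,0,0,0,0,255,-2.2,-4.2,0,0,0,0,255,-1.9,-4.4,0,0,0,0,255])

```text
time: 23.38
tool_pos: [0.6092, 0.1364, 0.4378]
tool_rot: [3.133, -0.005, 3.077]
ft_force: [-3.8, 3.0, 1.2]
grip_width: 0.0205
```

```bash
python3 -c "
from h import *
from scipy.optimize import least_squares
p=np.array([[581.2,66.5],[533.9,64.8],[513.8,153.1],[587.2,163.9],manip.state()['tool_pos'][:2]*1000])
r=least_squares(lambda x:np.hypot(*(p-x[:2]).T)-x[2],[555,117,55]);print(r.x,r.fun)
arcs([555.5,116.5],[-4]*12)"
```

```text
[556.42868213 116.66898889  56.25096226] [-0.29968314  0.29931207 -0.17580635  0.11961884  0.05655858]
t 23.38 phi 20.34 rad 57.24 pos [609.2 136.4 437.8] rpy [179.51  -0.31 176.3 ] F [-3.8  3.   1.2]
[-1.4, -3.6, -0, 0.5, -0.3, 0.3, 255, -1.2, -3.6, -0, 0, 0, 0, 255, -0.9, -3.7, -0, 0, 0, 0, 255, -0.7, -3.8, -0, 0, 0, 0, 255, -0.4, -3.8, -0, 0, 0, 0, 255, -0.1, -3.8, -0, 0, 0, 0, 255, 0.1, -3.8, -0, 0, 0, 0, 255, 0.4, -3.8, -0, 0, 0, 0, 255, 0.7, -3.8, -0, 0, 0, 0, 255, 0.9, -3.7, -0, 0, 0, 0, 255, 1.2, -3.7, -0, 0, 0, 0, 255, 1.4, -3.6, -0, 0, 0, 0, 255]
```

Request:
carry_out(series=[-1.4,-3.6,0,0.5,-0.3,0.3,255,-1.2,-3.6,0,0,0,0,255,-0.9,-3.7,0,0,0,0,255,-0.7,-3.8,0,0,0,0,255,-0.4,-3.8,0,0,0,0,255,-0.1,-3.8,0,0,0,0,255])

```text
time: 24.12
tool_pos: [0.6128, 0.1132, 0.4379]
tool_rot: [3.139, 0.001, 3.072]
ft_force: [-2.3, 3.9, 2.6]
grip_width: 0.0203
```

```bash
python3 -c "
from h import *
arcs([556.2,116.7],[-4]*12)"
```

```text
t 24.12 phi -3.55 rad 56.69 pos [612.8 113.2 437.9] rpy [1.7985e+02 5.0000e-02 1.7600e+02] F [-2.3  3.9  2.6]
[0.1, -3.8, -0, 0.1, 0, 0, 255, 0.4, -3.8, -0, 0, 0, 0, 255, 0.6, -3.8, -0, 0, 0, 0, 255, 0.9, -3.7, -0, 0, 0, 0, 255, 1.2, -3.7, -0, 0, 0, 0, 255, 1.4, -3.6, -0, 0, 0, 0, 255, 1.7, -3.5, -0, 0, 0, 0, 255, 1.9, -3.3, -0, 0, 0, 0, 255, 2.1, -3.2, -0, 0, 0, 0, 255, 2.3, -3, -0, 0, 0, 0, 255, 2.5, -2.9, -0, 0, 0, 0, 255, 2.7, -2.7, -0, 0, 0, 0, 255]
```

Request:
carry_out(series=[0.1,-3.8,0,0,0,0,255,0.4,-3.8,0,0,0,0,255,0.6,-3.8,0,0,0,0,255,0.9,-3.7,0,0,0,0,255,1.2,-3.7,0,0,0,0,255,1.4,-3.6,0,0,0,0,255])

```text
time: 24.88
tool_pos: [0.6103, 0.1054, 0.4378]
tool_rot: [3.097, 0.013, 3.088]
ft_force: [4.6, 19.0, -0.2]
grip_width: 0.0209
```

```bash
python3 -c "
from h import *
arcs([556.2,116.7],[-4]*12)"
```

```text
t 24.88 phi -11.75 rad 55.3 pos [610.3 105.4 437.8] rpy [177.42   0.76 176.95] F [ 4.6 19.  -0.2]
[0.7, -3.8, -0.2, 2.6, 0.7, 1, 255, 1, -3.7, -0.2, 0, 0, 0, 255, 1.2, -3.6, -0.2, 0, 0, 0, 255, 1.5, -3.5, -0.2, 0, 0, 0, 255, 1.7, -3.4, -0.2, 0, 0, 0, 255, 2, -3.3, -0.2, 0, 0, 0, 255, 2.2, -3.2, -0.2, 0, 0, 0, 255, 2.4, -3, -0.2, 0, 0, 0, 255, 2.6, -2.8, -0.2, 0, 0, 0, 255, 2.8, -2.6, -0.2, 0, 0, 0, 255, 3, -2.4, -0.1, 0, 0, 0, 255, 3.1, -2.2, -0.1, 0, 0, 0, 255]
```

```bash
cat >> h.py <<'E'
CEN=np.array([556.2,116.7])
def g():
    s=manip.state(); R=Ro.from_euler('xyz',s["tool_rot"]); G=s["tool_pos"]*1000+R.apply([0,0,155]); d=G[:2]-CEN
    print("G",G.round(2),"phi",np.degrees(np.arctan2(d[1],d[0])).round(2),"rad",np.hypot(*d).round(2),"F",s["ft_force"].round(1),"M",s["wrist_torque"].round(2),"w",round(s["grip_width"]*1000,2),"rpy",np.degrees(s["tool_rot"]).round(2),"t",s["time"])
    return G,R,s
def level(dphi=0,r=None):
    G,R,s=g(); d=G[:2]-CEN; a=np.arctan2(d[1],d[0])+np.radians(dphi); r=r or np.hypot(*d)
    T=Ro.from_euler('xyz',[np.pi,0,np.radians(176)]); t=np.r_[CEN+r*np.array([np.cos(a),np.sin(a)]),G[2]]-T.apply([0,0,155])
    print(" level shift",R.inv().apply(t-s["tool_pos"]*1000).round(1),"turn",np.degrees((R.inv()*T).as_rotvec()).round(1))
E
python3 -c "
from h import *
level()"
```

```text
G [612.76 112.3  283.  ] phi -4.44 rad 56.73 F [ 4.6 19.  -0.2] M [ 2.11 -0.5  -0.06] w 20.94 rpy [177.42   0.76 176.95] t 24.875
 level shift [-2.1  7.   0.2] turn [2.6 0.7 1. ]
```

Request:
carry_out(series=[-2.1,7,0.2,2.6,0.7,1,255,0,0,0,0,0,0,255])

```text
time: 25.12
tool_pos: [0.6128, 0.1131, 0.4378]
tool_rot: [-3.141, 0.001, 3.072]
ft_force: [-3.8, 2.0, 2.2]
grip_width: 0.0207
```

```bash
python3 -c "
from h import *
level()"
```

```text
G [612.91 112.96 282.84] phi -3.77 rad 56.83 F [-3.8  2.   2.2] M [0.42 0.57 0.02] w 20.66 rpy [-1.7995e+02  4.0000e-02  1.7604e+02] t 25.125
 level shift [-0.1 -0.1  0. ] turn [-0.  0.  0.]
```

Request:
carry_out(series=[0.2,-2,0,0,0,0,255,0.2,-2,0,0,0,0,255])

```text
time: 25.38
tool_pos: [0.6124, 0.111, 0.4379]
tool_rot: [3.132, 0.002, 3.075]
ft_force: [-1.2, 13.0, -0.5]
grip_width: 0.0206
```

```bash
python3 -c "
from h import *
level()"
```

```text
G [612.85 112.47 282.89] phi -4.27 rad 56.81 F [-1.2 13.  -0.5] M [ 2.13  0.19 -0.04] w 20.6 rpy [1.7945e+02 1.2000e-01 1.7619e+02] t 25.375
 level shift [-0.3  1.5  0. ] turn [0.5 0.1 0.2]
```

```bash
python3 -c "
from h import *
arcs(CEN,[3,6]+[12]*18)"
```

```text
t 25.38 phi -5.78 rad 56.51 pos [612.4 111.  437.9] rpy [1.7945e+02 1.2000e-01 1.7619e+02] F [-1.2 13.  -0.5]
[-0, 2.9, 0, 0.5, 0.1, 0.2, 255, 0.4, 5.7, 0.1, 0, 0, 0, 255, 2.6, 11.2, 0.1, 0, 0, 0, 255, 4.9, 10.4, 0.1, 0, 0, 0, 255, 6.9, 9.2, 0.1, 0, 0, 0, 255, 8.7, 7.5, 0.1, 0, 0, 0, 255, 10.1, 5.6, 0, 0, 0, 0, 255, 11, 3.4, 0, 0, 0, 0, 255, 11.5, 1, -0, 0, 0, 0, 255, 11.4, -1.4, -0, 0, 0, 0, 255, 10.9, -3.8, -0.1, 0, 0, 0, 255, 9.9, -5.9, -0.1, 0, 0, 0, 255, 8.4, -7.8, -0.1, 0, 0, 0, 255, 6.6, -9.4, -0.1, 0, 0, 0, 255, 4.5, -10.6, -0.1, 0, 0, 0, 255, 2.2, -11.3, -0.1, 0, 0, 0, 255, -0.2, -11.5, -0.1, 0, 0, 0, 255, -2.6, -11.2, -0.1, 0, 0, 0, 255, -4.9, -10.4, -0.1, 0, 0, 0, 255, -6.9, -9.2, -0.1, 0, 0, 0, 255]
```

Request:
carry_out(series=[0,2.9,0,0.5,0.1,0.2,255,0.4,5.7,0,0,0,0,255,2.6,11.2,0,0,0,0,255,4.9,10.4,0,0,0,0,255,6.9,9.2,0,0,0,0,255,8.7,7.5,0,0,0,0,255,10.1,5.6,0,0,0,0,255,11,3.4,0,0,0,0,255,11.5,1,0,0,0,0,255,11.4,-1.4,0,0,0,0,255])

```text
time: 26.62
tool_pos: [0.5486, 0.171, 0.4379]
tool_rot: [-3.138, 0.012, 3.067]
ft_force: [4.6, -3.3, 0.2]
grip_width: 0.0203
```

```bash
python3 -c "
from h import *
g();arcs(CEN,[12]*12)"
```

```text
G [550.37 170.42 282.91] phi 96.19 rad 54.04 F [ 4.6 -3.3  0.2] M [-0.45 -0.8   0.03] w 20.32 rpy [-179.82    0.67  175.75] t 26.625
t 26.62 phi 97.97 rad 54.88 pos [548.6 171.  437.9] rpy [-179.82    0.67  175.75] F [ 4.6 -3.3  0.2]
[10.9, -3.6, -0.1, -0.2, 0.7, -0.3, 255, 9.9, -5.8, -0.1, 0, 0, 0, 255, 8.5, -7.7, -0.1, 0, 0, 0, 255, 6.7, -9.3, -0, 0, 0, 0, 255, 4.6, -10.5, -0, 0, 0, 0, 255, 2.3, -11.3, 0, 0, 0, 0, 255, -0, -11.5, 0, 0, 0, 0, 255, -2.4, -11.2, 0.1, 0, 0, 0, 255, -4.7, -10.5, 0.1, 0, 0, 0, 255, -6.8, -9.3, 0.1, 0, 0, 0, 255, -8.6, -7.7, 0.1, 0, 0, 0, 255, -10, -5.7, 0.1, 0, 0, 0, 255]
```

Request:
carry_out(series=[10.9,-3.6,0,-0.2,0.7,-0.3,255,9.9,-5.8,0,0,0,0,255,8.5,-7.7,0,0,0,0,255,6.7,-9.3,0,0,0,0,255,4.6,-10.5,0,0,0,0,255,2.3,-11.3,0,0,0,0,255,0,-11.5,0,0,0,0,255,-2.4,-11.2,0,0,0,0,255,-4.7,-10.5,0,0,0,0,255,-6.8,-9.3,0,0,0,0,255,-8.6,-7.7,0,0,0,0,255,-10,-5.7,0,0,0,0,255])

```text
time: 28.12
tool_pos: [0.5247, 0.0687, 0.4378]
tool_rot: [3.125, 0.007, 3.077]
ft_force: [-3.5, 2.8, 3.3]
grip_width: 0.0206
```

```bash
python3 -c "
from h import *
g();arcs(CEN,[12]*16)"
```

```text
G [525.95  71.11 282.82] phi -123.57 rad 54.71 F [-3.5  2.8  3.3] M [-0.16  0.78  0.04] w 20.6 rpy [179.06   0.4  176.28] t 28.125
t 28.12 phi -123.24 rad 57.45 pos [524.7  68.7 437.8] rpy [179.06   0.4  176.28] F [-3.5  2.8  3.3]
[-10.5, -4.6, -0, 0.9, 0.4, 0.3, 255, -11.3, -2.3, 0, 0, 0, 0, 255, -11.5, 0.1, 0.1, 0, 0, 0, 255, -11.2, 2.5, 0.1, 0, 0, 0, 255, -10.5, 4.8, 0.2, 0, 0, 0, 255, -9.2, 6.8, 0.2, 0, 0, 0, 255, -7.6, 8.6, 0.2, 0, 0, 0, 255, -5.7, 10, 0.2, 0, 0, 0, 255, -3.5, 11, 0.2, 0, 0, 0, 255, -1.1, 11.4, 0.2, 0, 0, 0, 255, 1.3, 11.4, 0.2, 0, 0, 0, 255, 3.6, 10.9, 0.2, 0, 0, 0, 255, 5.8, 9.9, 0.1, 0, 0, 0, 255, 7.8, 8.5, 0.1, 0, 0, 0, 255, 9.4, 6.7, 0, 0, 0, 0, 255, 10.5, 4.6, 0, 0, 0, 0, 255]
```

Request:
carry_out(series=[-10.5,-4.6,0,0.9,0.4,0.3,255,-11.3,-2.3,0,0,0,0,255,-11.5,0.1,0,0,0,0,255,-11.2,2.5,0,0,0,0,255,-10.5,4.8,0,0,0,0,255,-9.2,6.8,0,0,0,0,255,-7.6,8.6,0,0,0,0,255,-5.7,10,0,0,0,0,255,-3.5,11,0,0,0,0,255,-1.1,11.4,0,0,0,0,255,1.3,11.4,0,0,0,0,255,3.6,10.9,0,0,0,0,255,5.8,9.9,0,0,0,0,255,7.8,8.5,0,0,0,0,255,9.4,6.7,0,0,0,0,255])

```text
time: 30.0
tool_pos: [0.5922, 0.1593, 0.4379]
tool_rot: [-3.134, 0.008, 3.062]
ft_force: [4.3, -2.5, 2.6]
grip_width: 0.0208
```

```bash
python3 -c "
from h import *
g();arcs(CEN,[12]*16)"
```

```text
G [593.36 157.96 282.9 ] phi 48.0 rad 55.53 F [ 4.3 -2.5  2.6] M [-0.27 -0.58  0.02] w 20.83 rpy [-179.56    0.46  175.43] t 30.0
t 30.0 phi 49.76 rad 55.75 pos [592.2 159.3 437.9] rpy [-179.56    0.46  175.43] F [ 4.3 -2.5  2.6]
[10, 5.7, -0.1, -0.4, 0.5, -0.6, 255, 11, 3.5, -0.1, 0, 0, 0, 255, 11.4, 1.1, -0.1, 0, 0, 0, 255, 11.4, -1.3, -0.1, 0, 0, 0, 255, 10.9, -3.6, -0.1, 0, 0, 0, 255, 9.9, -5.8, -0, 0, 0, 0, 255, 8.5, -7.7, -0, 0, 0, 0, 255, 6.7, -9.3, 0, 0, 0, 0, 255, 4.6, -10.5, 0, 0, 0, 0, 255, 2.3, -11.3, 0.1, 0, 0, 0, 255, -0.1, -11.5, 0.1, 0, 0, 0, 255, -2.5, -11.2, 0.1, 0, 0, 0, 255, -4.7, -10.5, 0.1, 0, 0, 0, 255, -6.8, -9.3, 0.1, 0, 0, 0, 255, -8.6, -7.6, 0.1, 0, 0, 0, 255, -10, -5.7, 0.1, 0, 0, 0, 255]
```

Request:
carry_out(series=[10,5.7,0,-0.4,0.5,-0.6,255,11,3.5,0,0,0,0,255,11.4,1.1,0,0,0,0,255,11.4,-1.3,0,0,0,0,255,10.9,-3.6,0,0,0,0,255,9.9,-5.8,0,0,0,0,255,8.5,-7.7,0,0,0,0,255,6.7,-9.3,0,0,0,0,255,4.6,-10.5,0,0,0,0,255,2.3,-11.3,0,0,0,0,255,-0.1,-11.5,0,0,0,0,255,-2.5,-11.2,0,0,0,0,255,-4.7,-10.5,0,0,0,0,255,-6.8,-9.3,0,0,0,0,255,-8.6,-7.6,0,0,0,0,255,-10,-5.7,0,0,0,0,255])

```text
time: 32.0
tool_pos: [0.5264, 0.0701, 0.4378]
tool_rot: [3.137, -0.0, 3.082]
ft_force: [-4.8, 1.7, 5.1]
grip_width: 0.0209
```

```bash
python3 -c "
from h import *
g();arcs(CEN,[12]*9)"
```

```text
G [526.44  70.86 282.81] phi -122.99 rad 54.66 F [-4.8  1.7  5.1] M [ 0.22  0.65 -0.02] w 20.87 rpy [ 1.7973e+02 -2.0000e-02  1.7657e+02] t 32.0
t 32.0 phi -122.57 rad 55.27 pos [526.4  70.1 437.8] rpy [ 1.7973e+02 -2.0000e-02  1.7657e+02] F [-4.8  1.7  5.1]
[-10.6, -4.5, -0, 0.3, -0, 0.6, 255, -11.3, -2.2, -0, 0, 0, 0, 255, -11.5, 0.2, -0, 0, 0, 0, 255, -11.2, 2.6, 0, 0, 0, 0, 255, -10.4, 4.8, 0, 0, 0, 0, 255, -9.2, 6.9, 0, 0, 0, 0, 255, -7.6, 8.7, 0, 0, 0, 0, 255, -5.6, 10, 0, 0, 0, 0, 255, -3.4, 11, 0.1, 0, 0, 0, 255]
```

Request:
carry_out(series=[-10.6,-4.5,0,0.3,0,0.6,255,-11.3,-2.2,0,0,0,0,255,-11.5,0.2,0,0,0,0,255,-11.2,2.6,0,0,0,0,255,-10.4,4.8,0,0,0,0,255,-9.2,6.9,0,0,0,0,255,-7.6,8.7,0,0,0,0,255,-5.6,10,0,0,0,0,255,0,0,0,0,0,0,255])

```text
time: 33.12
tool_pos: [0.6087, 0.091, 0.4377]
tool_rot: [-3.141, -0.01, 3.07]
ft_force: [-3.1, 4.4, 5.7]
grip_width: 0.0205
```

```bash
python3 -c "
from h import *
g();arcs(CEN,[7]*5)"
```

```text
G [607.11  91.02 282.76] phi -26.77 rad 57.02 F [-3.1  4.4  5.7] M [ 0.97  0.35 -0.01] w 20.5 rpy [-179.95   -0.57  175.87] t 33.125
t 33.12 phi -26.07 rad 58.41 pos [608.7  91.  437.7] rpy [-179.95   -0.57  175.87] F [-3.1  4.4  5.7]
[-2.1, 6.4, -0, -0, -0.6, -0.1, 255, -1.3, 6.6, -0, 0, 0, 0, 255, -0.5, 6.7, -0, 0, 0, 0, 255, 0.3, 6.7, -0, 0, 0, 0, 255, 1.1, 6.6, 0, 0, 0, 0, 255]
```

Request:
carry_out(series=[-2.1,6.4,0,0,-0.6,0,255,-1.3,6.6,0,0,0,0,255,-0.5,4.5,0,0,0,0,255,0,0,0,0,0,0,255,0,0,0,0,0,0,255])

```text
time: 33.75
tool_pos: [0.6134, 0.1078, 0.4378]
tool_rot: [-3.134, -0.007, 3.069]
ft_force: [-5.4, 0.3, 4.5]
grip_width: 0.0206
```

```bash
python3 -c "
from h import *
level();print(to([612.9,112.9,437.9],176))"
```

```text
G [612.27 106.68 282.77] phi -10.13 rad 56.96 F [-5.4  0.3  4.5] M [ 0.4   0.76 -0.  ] w 20.57 rpy [-179.57   -0.38  175.84] t 33.75
 level shift [ 1.  -1.2  0. ] turn [-0.4 -0.4 -0.2]
t 33.75 pos [613.4 107.8 437.8] rpy [-179.57   -0.38  175.84] F [-5.4  0.3  4.5] w 20.6 q [ 0.05  0.41  0.27  1.43 -0.01  0.12]
 shift [ 0.9  5.1 -0.2] turn [-0.43 -0.38 -0.16]
None
```

Request:
carry_out(series=[0.9,5,0,-0.4,-0.4,-0.2,255,0,0,0,0,0,0,255,0,0,0,0,0,0,255])

```text
time: 34.12
tool_pos: [0.6132, 0.1125, 0.4378]
tool_rot: [-3.139, -0.002, 3.072]
ft_force: [-5.6, 1.1, 5.5]
grip_width: 0.0211
```

```bash
python3 -c "
from h import *
level();to([612.9,112.9,437.9],176)"
```

```text
G [612.9  112.01 282.83] phi -4.73 rad 56.89 F [-5.6  1.1  5.5] M [0.18 0.84 0.03] w 21.06 rpy [-1.7983e+02 -1.0000e-01  1.7603e+02] t 34.125
 level shift [ 0.3 -0.5  0. ] turn [-0.2 -0.1  0. ]
t 34.12 pos [613.2 112.5 437.8] rpy [-1.7983e+02 -1.0000e-01  1.7603e+02] F [-5.6  1.1  5.5] w 21.1 q [ 0.05  0.41  0.26  1.43 -0.    0.12]
 shift [ 0.3  0.4 -0.1] turn [-0.17 -0.1   0.03]
```

Request:
carry_out(series=[0.4,0.7,0,-0.2,-0.1,0,255,0,0,0,0,0,0,255,0,0,0,0,0,0,255,0,0,0,0,0,0,255])

```text
time: 34.62
tool_pos: [0.6134, 0.1126, 0.4378]
tool_rot: [-3.139, -0.003, 3.072]
ft_force: [-4.0, 1.7, 5.0]
grip_width: 0.0204
```

```bash
cat > m9.py <<'E'
from edge import *
g()
s=manip.snapshot("side");t=manip.snapshot("top")
a=s["frame"][130:205,190:290];b=t["frame"][115:190,205:305]
cv2.imwrite("pics/f.png",cv2.resize(np.hstack([a,b]),None,fx=4,fy=4,interpolation=cv2.INTER_CUBIC))
P=depthpts(s);c=np.array([.5454,-.0592,.17]);L=np.stack([(P-c)@X,(P-c)@Y,P[...,2]],-1)*1000
m=(abs(L[...,2]-170)<15)
i=m&(abs(L[...,0])<25)&(abs(L[...,1])<16);o=m&((abs(L[...,0])>42)|(abs(L[...,1])>32))&(abs(L[...,0])<70)&(abs(L[...,1])<70)
print("mon z",L[i][:,2].mean(),"cover",L[o][:,2].mean())
g()
E
python3 m9.py
```

```text
G [612.91 112.19 282.8 ] phi -4.55 rad 56.89 F [-4.   1.7  5. ] M [ 0.34  0.81 -0.05] w 20.43 rpy [-1.7983e+02 -1.6000e-01  1.7601e+02] t 34.625
mon z 168.84424747350107 cover 168.8849125643025
G [612.91 112.19 282.79] phi -4.55 rad 56.89 F [-5.5  1.8  5.1] M [0.29 0.83 0.02] w 20.64 rpy [-1.7983e+02 -1.6000e-01  1.7601e+02] t 34.725
```

View pics/f.png

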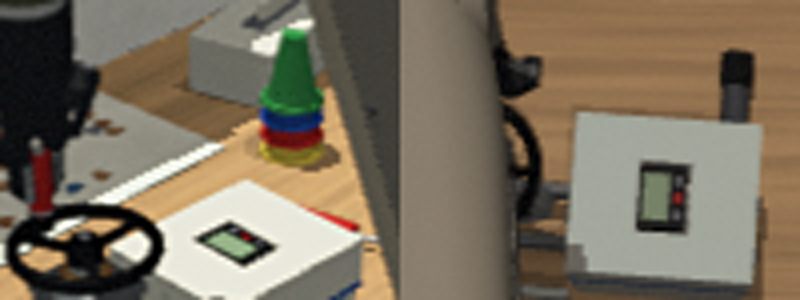

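```bash
python3 -c "
from workcell import manip
print(manip.finish_job())"
```

```text
the job is handed in; nothing more can be done
None
```

I seated the monitor, turned the wheel clockwise to its stop, and backed it off two full turns. I handed the job in at about 35 s, with the gripper still holding the handle at 60 N.

- **Monitor:** I pushed it down until it stopped moving, using about 4 N through the clips and about 16 N at the bottom. In the final side view its top is within 0.1 mm of the cover. An earlier top view gave 0.2 mm.
- **Wheel:** It turned about 300° clockwise before reaching the stop, which I confirmed with pushes of 13 to 19 N. At the stop the handle stood at −3.8° to −4.3°, depending on how hard I pushed. After two turns back it is at −4.55°, so within about 1° of exact, and it held still at the last readings.
- **Disagreement:** The two cameras differed by about 3 mm on where the trainer is. I fixed the recess alignment from close side views and contact force, and found the wheel axis by fitting the handle's measured path.
- **Not perfect:** A small leftover force of about 5 N remains on the wrist.
- **Other items:** I did not touch any of them. I did not check them individually in the final pictures.

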